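# Pack out a test panel in the spring clamp and hold it shut

### The arm

A 6-joint arm with a two-finger parallel gripper is mounted at the origin on a cart in front of the work surface, level with it; the furniture and walls round the work are solid. World frame = base frame: x ahead of the robot, y to its left, z up, the work surface at z = 0. Lengths are in m, angles in rad, forces in N, time in s.
With the tool pointing down it reaches from about 0.225 to 0.875 m from the base axis. Payload 3.4 kg.
Tool frame: the origin (TCP) lies at the very end of the fingers, on their centre line; the grasp point (between the pads) lies 19 mm behind it; z points along the fingers, y is the line along which they close (so a half turn about z gives the same grasp; the last joint's range is limited). The gripper opens to 85 mm and grips with 20 to 120 N. Pads are 22 mm wide; open, the fingers measure 114 mm over their backs; the gripper's body (76 mm by 85 mm) begins 54 mm behind the grasp point. The pads swing forward as they close: fully open they stand 13 mm farther back than shut.
Start: joints at [-1.34, 0.276, 1.505, -0, 1.361, -0.121], TCP at [0.198, -0.54, 0.2] pointing down, gripper open.
Joint ranges: [-2.89, 2.89], [-0.75, 2.08], [0.22, 2.7], [-1.18, 4.32], [0.11, 2.71], [-2.7, 2.7]. Speed limits (rad/s): [2.57, 2.57, 3.14, 3.14, 3.14, 3.14].

### API

Orientations are given as a unit quaternion [w, x, y, z].
In Python, from rig import readout, vision, manip gives the robot as it stands.
- The arm moves only by the shell command python3 -m handwheel 'ROWS' [FORCE]. ROWS is JSON, a list of rows, each a list of 3 entries, a list of its own where there are three numbers: the shift along the tool's x, y, z in mm, then the turn, a rotation vector about the tool's x, y, z in units of 6 degrees (1.0 is 6 degrees), then the closure, from -1 (fully open) to 1 (shut), so that 0 is half open. A call has 1 to 20 rows; each row shifts and turns the commanded pose from where the row before left it, along the tool's axes as they then stand; what a row does not reach is not made up. A row lasts 1/8 s, in which the tool goes at most 62.5 mm and 10.7 degrees, less where a joint would pass 70% of its speed; a pose out of reach is approached as far as the arm can. A call is refused whole if a number of a shift passes 62.5 or a number of a turn 1, either way. A call with a gripper value outside its range is refused whole. The fingers move at their own pace and stop on an object; FORCE is the grip in N (left out, the last holds). Time passes only in rows, so rows that do not move let the fingers close. It gives the time, the measured TCP pose, the force, the opening and the grip force at its end, in the units of the state.
- readout.get_state(): the state, without advancing time (a new reading comes with each control period).
- vision.get_image(name): name is "side" or "top" or "wrist"; returns the picture (420x560x3 uint8, blue, green, red); there is no depth.
- vision.camera_params(name): a dict with "intrinsics" (3x3 intrinsics, pixels), "rvec" (rotation vector, rad) and "tvec" (3), from world to camera coordinates, as OpenCV has them; the wrist camera has in their place "hand_eye" (4x4, takes a point from camera to tool coordinates, whose origin is the TCP and whose axes are the flange's). Camera axes: x right, y down, z forward; pixel columns grow to the right and rows downward; lengths in m; the calibration is good to about 2 mm. A picture is of the moment at which its call begins: read the wrist's pose just before it. camera_params takes no time and is no camera call.
- manip.sign_off(): hands the job in; it is judged then, once.
The state is a dict: "clock": time; "qpos": joint angles; "qd": joint speeds; "effort": joint torques, N m; "position": TCP position; "ee_rot": TCP orientation; "contact_force": force on the tool from outside, world axes, zero at the start; "moment": the same for the moment, N m; "width": finger opening in m; "gripper_force": force on a finger pad.
Only numpy, scipy, OpenCV 4.12 (cv2) and the standard library are available. Lean on these libraries where they do the work, as an engineer would, in place of code of your own. Each camera call takes 0.05 s, during which the arm holds its last target. There are 200 camera calls.

### The job

The test panel stands loose in the spring clamp because the jaw's stroke is too short to reach it. Draw packing plates up out of the slotted rack and stand them upright side by side on the clamp's bed, between the panel and the sliding jaw, adding one at a time until squeezing the jaw shut grips panel and packing tight before the jaw runs out of travel; leave plates that are not needed in the rack and do not disturb the other things on the bench. Finish while still squeezing: keep the jaw held firmly against the packing with the gripper and do not let go, as the jaw springs open by itself.

Things in the scene. Friction and masses are not known exactly. Their poses are not given: they have to be found in the camera images.
- clamp: (all lengths in these notes in mm) fixed aluminium clamp bed, 104 (x) x 150 (y) x 12 high, on the bench; origin under its centre. Plates stand on its top, 12 above the origin. The jaw slides along its y axis, always at x = 0
- jaw_travel (a joint): travel of the sliding jaw in m along the clamp's +y: 0 = sprung fully open (inner face of the jaw at y = -20 in the clamp frame), 0.013 = end of its travel (inner face at y = -7). A spring pushes it back to 0 with 3 N at 0 rising to 6 N at 0.013
- jaw: sliding jaw: an upright dark steel plate, 48 (x) x 10 thick x 46 high, top 58.5 above the bench; origin on its inner face at the bottom middle, 12 above the bench; the plate lies on the -y side of it, so its outer face, to push on, is at y = -10 in its own frame. Behind that, two 5 thick ribs at x = +-17 reach 24 above the bed and the foot, 36 wide, reaches 14 above the bed out to y = -44; above these the outer face is free
- stop: fixed dark steel back stop on the clamp bed, its axes along the clamp's; 90 (x) x 10 thick x 46 high, bolted at a different place along the clamp's y each time. Origin on its inner face at the bottom middle, 12 above the bench; the stop lies on the +y side, outer face at y = +10; its foot behind reaches 15 above the bed. Two J-shaped feet at x = +-33 to +-43 carry the panel and reach out to y = -12, 20 high; keep plates between them (|x| < 33)
- panel: loose bare metal test panel, 125 (x) x 6 (y) x 50 high, on its long edge in the stop's feet with 0 to 2 of play, top 66 above the bench; origin under its centre. Pressed back against the stop, its front face is 6 from the stop's inner face. The gap to pack is from this face to the jaw
- rack: fixed white slotted rack, 66 (x) x 144 (y) x 46 high; origin under its centre. Three slots 44 apart along its y (y = -44, 0, +44), each holding the two upright side edges of one plate with 1.5 of play each way; slot floor 6 above the bench; 38 free between the ribs along x
- plate_1: steel packing plate, 50 (x) x 8 thick (y) x 68 high, upright in the rack, its upper 22 sticking out above it; origin under its centre; 0.13 to 0.25 kg; all three plates are alike. One or two are needed
- plate_2: steel packing plate, 50 (x) x 8 thick (y) x 68 high, upright in the rack, its upper 22 sticking out above it; origin under its centre; 0.13 to 0.25 kg; all three plates are alike. One or two are needed
- plate_3: steel packing plate, 50 (x) x 8 thick (y) x 68 high, upright in the rack, its upper 22 sticking out above it; origin under its centre; 0.13 to 0.25 kg; all three plates are alike. One or two are needed
- stopwatch: black round digital stopwatch lying on the bench, bystander, about 70 x 58 x 17; origin under its centre
- marker: marker pen lying on the bench, bystander, 132 long, 18 thick; origin under its centre
- tape_roll: part-used roll of tape lying flat, bystander, 100 across, 24 high; origin under its centre
- caliper: sliding caliper lying on the bench, bystander, 220 long; origin under its centre
Things that resemble listed ones, but are neither listed nor needed, are in the scene too. What is shaped like the plate_1 but green is not meant.

How it is judged:
By the outcome, as a careful person would: the job done as asked, in the order asked, and still so for the second after the job is handed in, while the arm keeps its last pose, push and grip.
It also fails if it takes over 70 s, if anything falls off the work surface, if the arm or the gripper's body presses on something with over 40 N, if the wrist force passes 120 N, or if a joint passes its speed limit or range.

## Working session

There is one attempt and no reset: what is moved stays moved. The work goes in short steps, Python scripts to look and compute and a shell command to move; the robot and the scene stay as the last step left them, time stands still between calls to the robot, and variables do not carry over. Pictures are saved under pics/ and viewed, at most 10 in all, crops included, and the job is handed in when it is done.

```bash
mkdir -p pics; ls; python3 - <<'E'
from rig import readout, vision
import cv2
s=readout.get_state();print(s)
for n in("side","top","wrist"):
    im=vision.get_image(n);cv2.imwrite(f"pics/{n}0.png",im);print(n,vision.camera_params(n))
E
```

```text
pics
{'clock': 0.0, 'qpos': array([-1.34001701e+00,  2.76584809e-01,  1.50616969e+00,  1.15944984e-05,
        1.36067714e+00, -1.21044207e-01]), 'qd': array([-0.00044379,  0.00031501,  0.00070948, -0.00064493, -0.00169571,
       -0.00066902]), 'effort': array([ 2.38640183e-03, -4.16762209e+01, -2.45803231e+01,  9.80895288e-05,
        1.08137535e-02, -2.19918121e-05]), 'position': array([ 0.19798861, -0.53920236,  0.198831  ]), 'ee_rot': array([-9.18417894e-04,  9.84567181e-01,  1.75004633e-01, -4.47647988e-05]), 'contact_force': array([-0.17203346,  0.15026913, -0.34726261]), 'moment': array([-0.01180877,  0.01035402, -0.01337603]), 'gripper_force': 0.0, 'width': 0.08536920761642072}
side {'intrinsics': array([[439.71423866,   0.        , 281.22958185],
       [  0.        , 439.71423866, 211.23277734],
       [  0.        ,   0.        ,   1.        ]]), 'rvec': array([ 2.22486924, -0.66905388,  0.32383596]), 'tvec': array([-0.42261149,  0.27765727,  0.98079567])}
top {'intrinsics': array([[515.87334814,   0.        , 291.73255157],
       [  0.        , 515.87334814, 210.25179144],
       [  0.        ,   0.        ,   1.        ]]), 'rvec': array([ 2.16669739, -2.21483974,  0.0524069 ]), 'tvec': array([0.04847283, 0.52295301, 1.56012526])}
wrist {'intrinsics': array([[346.32868782,   0.        , 278.49916355],
       [  0.        , 346.32868782, 208.84725012],
       [  0.        ,   0.        ,   1.        ]]), 'hand_eye': array([[-2.10756476e-04, -9.64880310e-01, -2.62689824e-01,
         6.56416140e-02],
       [ 9.99999653e-01, -4.15185376e-04,  7.22707064e-04,
         1.08542419e-03],
       [-8.06390789e-04, -2.62689580e-01,  9.64880062e-01,
        -1.72954365e-01],
       [ 0.00000000e+00,  0.00000000e+00,  0.00000000e+00,
         1.00000000e+00]])}
```

View pics/top0.png

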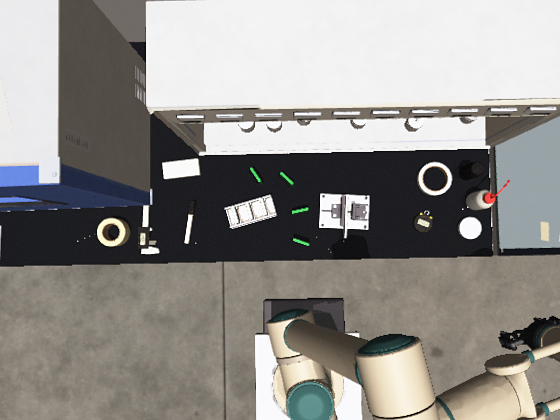

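View pics/side0.png

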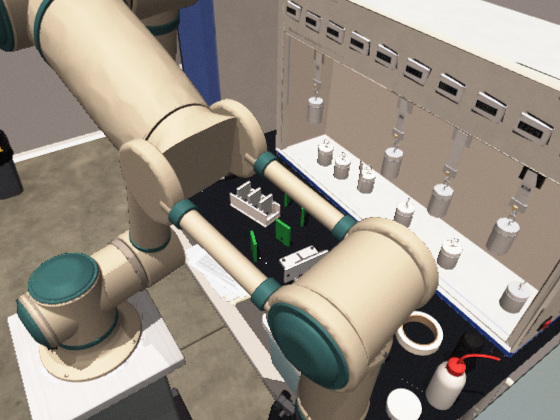

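The top view shows the rack at about (250,211), the clamp at (344,212) with its panel near x=345, and four green decoys at (255,174), (287,178), (300,210) and (301,241). Next I'll zoom in and compute positions.

```bash
cat > h.py <<'E'
import numpy as np, cv2
from rig import readout, vision
from scipy.spatial.transform import Rotation as R
def cam(n, st=None):
    p=vision.camera_params(n);K=p["intrinsics"]
    if n=="wrist":
        w,x,y,z=st["ee_rot"];T=np.eye(4);T[:3,:3]=R.from_quat([x,y,z,w]).as_matrix();T[:3,3]=st["position"]
        T=T@p["hand_eye"];return K,T[:3,:3],T[:3,3]
    r=cv2.Rodrigues(p["rvec"])[0];return K,r.T,-r.T@p["tvec"]
def cast(c,uv,z):
    K,r,o=c;d=r@np.linalg.inv(K)@np.array([uv[0],uv[1],1.]);return o+d*(z-o[2])/d[2]
def proj(c,P):
    K,r,o=c;q=K@(r.T@(np.asarray(P)-o));return q[:2]/q[2]
def shot(n,name):
    s=readout.get_state();im=vision.get_image(n);cv2.imwrite(f"pics/{name}.png",im);return im,cam(n,s),s
E
python3 - <<'E'
from h import *
im=cv2.imread("pics/top0.png");cv2.imwrite("pics/top0c.png",cv2.resize(im[150:280,140:400],None,fx=3,fy=3,interpolation=cv2.INTER_CUBIC))
c=cam("top")
g=cv2.inRange(im,(150,)*3,(255,)*3);g[:, :205]=0;g[:185]=0;g[250:]=0;g[:,385:]=0
g=cv2.morphologyEx(g,cv2.MORPH_CLOSE,np.ones((9,9)))
for k in cv2.findContours(g,0,2)[0]:
    if cv2.contourArea(k)>300:
        b=cv2.boxPoints(cv2.minAreaRect(k))
        z=.046 if b[:,0].mean()<290 else .012
        P=np.array([cast(c,p,z) for p in b]);print(b.round(1).tolist(),P.round(4)[:,:2].tolist(),P.mean(0).round(4),[np.linalg.norm(P[i]-P[i-1]).round(4) for i in range(4)])
gr=cv2.inRange(cv2.cvtColor(im,cv2.COLOR_BGR2HSV),(45,120,60),(80,255,255))
for k in cv2.findContours(gr,0,2)[0]:
    if cv2.contourArea(k)>10:
        b=cv2.boxPoints(cv2.minAreaRect(k));print("green",np.array([cast(c,p,.068)[:2] for p in b]).round(3).tolist())
E
```

```text
[[223.8000030517578, 207.3000030517578], [270.3999938964844, 194.0], [276.6000061035156, 215.5], [230.0, 228.89999389648438]] [[0.5354, 0.2399], [0.5723, 0.0995], [0.5073, 0.0824], [0.4706, 0.2225]] [0.5214 0.1611 0.046 ] [np.float64(0.0671), np.float64(0.1451), np.float64(0.0672), np.float64(0.1448)]
[[318.29998779296875, 235.89999389648438], [320.0, 192.8000030517578], [369.29998779296875, 194.89999389648438], [367.5, 238.0]] [[0.4439, -0.0421], [0.5755, -0.0508], [0.5658, -0.2013], [0.4344, -0.1919]] [ 0.5049 -0.1215  0.012 ] [np.float64(0.1501), np.float64(0.1319), np.float64(0.1508), np.float64(0.1318)]
green [[0.432, 0.037], [0.442, 0.034], [0.425, -0.014], [0.415, -0.011]]
green [[0.522, 0.038], [0.531, -0.01], [0.521, -0.012], [0.512, 0.036]]
green [[0.63, 0.073], [0.638, 0.066], [0.603, 0.027], [0.595, 0.034]]
green [[0.65, 0.161], [0.655, 0.153], [0.606, 0.122], [0.601, 0.13]]
```

View pics/top0c.png

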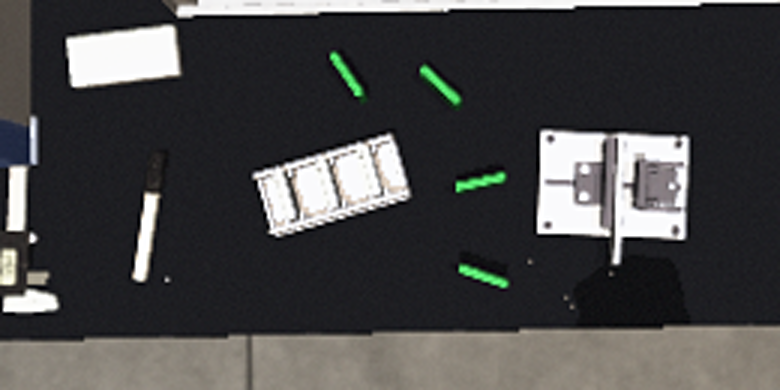

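The crop shows:
- **Stop and panel:** the dark 90 mm stop is near crop x≈606, with the pale panel at x≈617 on its right.
- **Jaw:** it is at x≈638 to 680, so clamp +y is about world +y, with a yaw of about −3.6°.
- **Rack:** at about (0.521, 0.161), yaw about 14.7°.

I'll move over the clamp for a close look.

```bash
python3 -m handwheel '[[[0,0,-15],[0,0,0.99],-1],[[0,0,-15],[0,0,0.99],-1],[[0,0,-15],[0,0,0.99],-1],[[0,0,-15],[0,0,0.99],-1],[[27,-44,0],[0,0,0],-1],[[27,-44,0],[0,0,0],-1],[[27,-44,0],[0,0,0],-1],[[27,-44,0],[0,0,0],-1],[[27,-44,0],[0,0,0],-1],[[27,-44,0],[0,0,0],-1],[[27,-44,0],[0,0,0],-1],[[27,-44,0],[0,0,0],-1],[[27,-44,0],[0,0,0],-1],[[27,-44,0],[0,0,0],-1],[[0,0,0],[0,0,0],-1],[[0,0,0],[0,0,0],-1]]' 
python3 - <<'E'
from h import *
im,c,s=shot("wrist","w1");print(s["position"],s["ee_rot"])
E
```

```text
clock: 2.15
position: [0.4949, -0.1177, 0.2594]
ee_rot: [0.0, 1.0, -0.031, -0.001]
contact_force: [-0.2, -0.6, -0.6]
width: 0.0855
gripper_force: 0.0
[ 0.49485687 -0.11774455  0.25935676] [ 2.69525344e-04  9.99517445e-01 -3.10563119e-02 -5.57106906e-04]
```

View pics/w1.png

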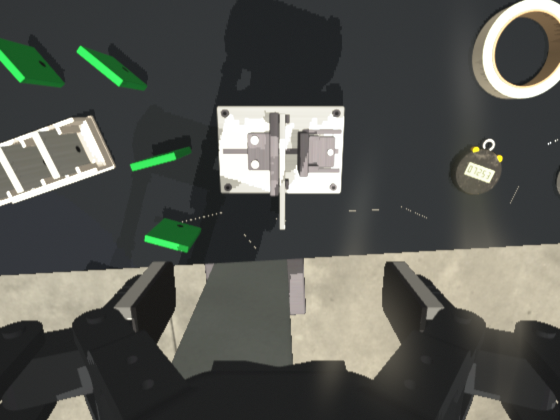

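The wrist view shows the clamp bed corners at about (219,107), (344,107), (344,193) and (219,193). The panel strip is at x≈283 with its lower end at y≈228, the stop plate at x≈273 and the jaw plate at x≈303. The rack is at the left edge. I'll measure by profiles.

```bash
python3 - <<'E'
from h import *
im=cv2.imread("pics/w1.png");c=cam("wrist",readout.get_state())
cv2.imwrite("pics/w1c.png",cv2.resize(im[95:240,205:360],None,fx=4,fy=4,interpolation=cv2.INTER_CUBIC))
g=cv2.cvtColor(im,cv2.COLOR_BGR2GRAY)
m=cv2.inRange(g,110,255);m[:, :212]=0;m[:,350:]=0;m[:100]=0;m[196:]=0
k=max(cv2.findContours(m,0,2)[0],key=cv2.contourArea);h=cv2.convexHull(k)
b=cv2.boxPoints(cv2.minAreaRect(h));P=np.array([cast(c,p,.012) for p in b]);print(b.round(1).tolist(),P.round(4)[:,:2].tolist(),P.mean(0).round(4),[np.linalg.norm(P[i]-P[i-1]).round(4) for i in range(4)])
for r in (115,120,140,150,160,185,190,200,210,220): print(r,g[r,262:340].tolist())
E
```

```text
[[217.0, 106.0], [344.0, 106.0], [344.0, 195.0], [217.0, 195.0]] [[0.5746, -0.0534], [0.5652, -0.2009], [0.4588, -0.1994], [0.4689, -0.0417]] [ 0.5169 -0.1238  0.012 ] [np.float64(0.1063), np.float64(0.1478), np.float64(0.1064), np.float64(0.1581)]
115 [236, 234, 231, 193, 185, 185, 178, 121, 99, 105, 106, 108, 111, 112, 114, 107, 80, 128, 228, 235, 238, 240, 235, 134, 109, 120, 130, 170, 232, 236, 236, 236, 236, 236, 236, 236, 236, 237, 237, 237, 237, 237, 236, 237, 237, 237, 237, 237, 237, 237, 237, 237, 237, 237, 237, 237, 237, 237, 238, 238, 238, 238, 238, 238, 238, 239, 241, 248, 255, 255, 249, 155, 112, 98, 95, 98, 113, 152]
120 [255, 255, 253, 208, 191, 191, 184, 121, 99, 105, 106, 108, 111, 112, 114, 107, 79, 123, 227, 235, 237, 239, 234, 121, 98, 109, 116, 163, 235, 239, 239, 239, 239, 239, 238, 238, 238, 238, 238, 238, 238, 238, 239, 238, 238, 238, 238, 238, 238, 246, 255, 255, 255, 255, 255, 247, 238, 239, 238, 239, 239, 244, 244, 244, 245, 250, 255, 255, 255, 255, 255, 255, 255, 255, 255, 255, 255, 255]
140 [182, 180, 184, 183, 159, 159, 155, 126, 148, 174, 177, 179, 181,
[... 2157 characters left out ...]
, 57, 56, 56, 56, 56, 55, 57, 57, 57, 56, 57, 57, 57]
210 [37, 36, 37, 37, 37, 37, 35, 35, 30, 29, 30, 30, 29, 29, 29, 30, 38, 111, 224, 232, 235, 234, 213, 94, 56, 56, 56, 57, 56, 56, 56, 56, 56, 56, 56, 56, 55, 56, 56, 56, 57, 56, 56, 56, 56, 56, 56, 56, 55, 56, 56, 56, 56, 56, 56, 56, 56, 56, 56, 56, 56, 56, 57, 56, 58, 56, 57, 57, 56, 56, 56, 57, 56, 57, 58, 58, 57, 58]
220 [37, 37, 37, 37, 36, 34, 36, 36, 35, 36, 36, 37, 36, 39, 51, 56, 62, 123, 225, 232, 235, 233, 204, 143, 71, 56, 56, 56, 56, 57, 56, 56, 57, 55, 56, 56, 56, 56, 56, 56, 57, 56, 56, 56, 56, 56, 56, 56, 57, 56, 56, 56, 57, 56, 56, 56, 57, 56, 56, 57, 56, 56, 56, 56, 57, 55, 56, 57, 57, 56, 57, 56, 57, 58, 58, 59, 59, 60]
```

View pics/w1c.png

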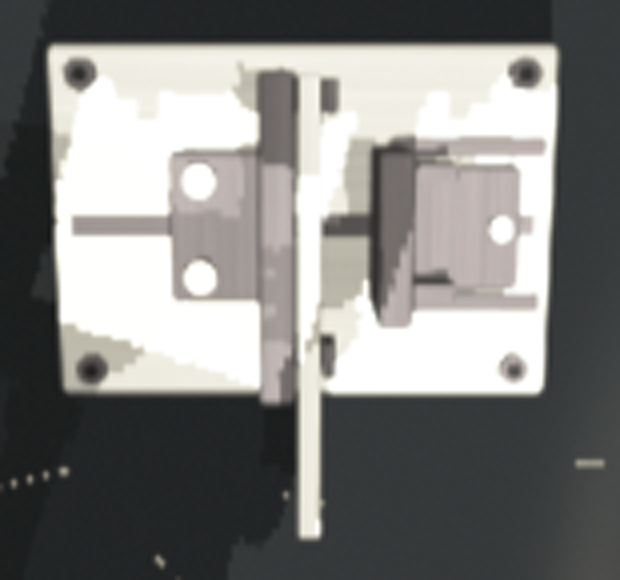

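The crop shows the panel strip at x≈279–285, the jaw top at x≈300–308, a clear gap between them, and nothing else in the gap.

```bash
python3 - <<'E'
from h import *
c=cam("wrist",readout.get_state())
B=np.array([cast(c,p,.012) for p in [(217,106.2),(344.5,106.2),(340.8,193),(221,193)]]);C=B.mean(0)
ey=(B[0]+B[3]-B[1]-B[2]);ey/=np.linalg.norm(ey);ex=np.array([ey[1],-ey[0],0])
print(B.round(4)[:,:2].tolist(),C.round(4),"yaw",np.degrees(np.arctan2(-ey[0],ey[1])),[np.linalg.norm(B[i]-B[i-1]).round(4) for i in range(4)])
def loc(uv,z):
    d=cast(c,uv,z)-C;return (d@ex*1e3).round(1),(d@ey*1e3).round(1)
for n,uv,z in [("panel back",(279.3,150),.066),("panel front",(284.9,150),.066),("panel end front",(284.6,229.5),.066),("panel end back",(279.3,229.5),.066),("jaw in",(299.8,150),.058),("jaw out",(308.6,150),.058),("jaw lo corner",(301,176.3),.058),("stop out",(270,180),.058),("stop bottom",(270,195.7),.058),("stop in",(277.9,150),.058)]: print(n,loc(uv,z))
E
```

```text
[[0.5744, -0.0534], [0.5649, -0.2015], [0.4616, -0.1955], [0.4711, -0.0469]] [ 0.518  -0.1243  0.012 ] yaw -3.6487898221445674 [np.float64(0.1034), np.float64(0.1484), np.float64(0.1035), np.float64(0.1489)]
panel back (np.float64(6.5), np.float64(2.1))
panel front (np.float64(6.5), np.float64(-3.8))
panel end front (np.float64(-81.3), np.float64(-3.9))
panel end back (np.float64(-81.3), np.float64(2.0))
jaw in (np.float64(5.7), np.float64(-19.9))
jaw out (np.float64(5.7), np.float64(-29.3))
jaw lo corner (np.float64(-22.7), np.float64(-21.7))
stop out (np.float64(-26.8), np.float64(12.2))
stop bottom (np.float64(-44.5), np.float64(12.3))
stop in (np.float64(5.7), np.float64(3.5))
```

The jaw inner face at −19.9 matches the notes. The panel front is at about −3.8, so the gap is about 16 mm now and one plate should do; the squeeze test will confirm it. Next I'll look at the rack from close by.

```bash
python3 -m handwheel '[[[3,-51,12],[0,0,0],-1],[[3,-51,12],[0,0,0],-1],[[3,-51,12],[0,0,0],-1],[[3,-51,12],[0,0,0],-1],[[3,-51,12],[0,0,0],-1],[[0,0,0],[0,0,-1],-1],[[0,0,0],[0,0,-1],-1],[[0,0,0],[0,0,-1],-1],[[0,0,0],[0,0,-0.06],-1],[[0,0,0],[0,0,0],-1]]' 
python3 - <<'E'
from h import *
im,c,s=shot("wrist","w2");print(s["position"],s["ee_rot"])
E
```

```text
clock: 3.45
position: [0.5263, 0.1349, 0.1997]
ee_rot: [0.0, 0.992, 0.127, -0.0]
contact_force: [-0.1, 0.1, -0.8]
width: 0.0853
gripper_force: 0.0
[0.5262834  0.13490701 0.19970299] [ 1.20926800e-04  9.91908166e-01  1.26957378e-01 -2.79307303e-05]
```

View pics/w2.png

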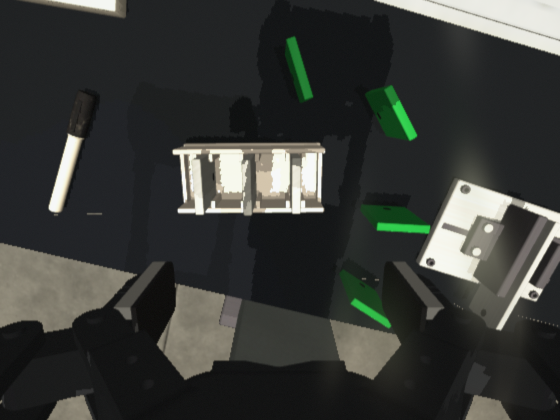

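The rack fills (180–324, 145–213), with plate tops as light strips at x≈199, 249 and 297. I'll take the right-hand one, so I'll zoom in on it.

```bash
python3 - <<'E'
from h import *
im=cv2.imread("pics/w2.png")
cv2.imwrite("pics/w2c.png",cv2.resize(im[138:220,174:330],None,fx=5,fy=5,interpolation=cv2.INTER_CUBIC))
g=cv2.cvtColor(im,cv2.COLOR_BGR2GRAY)
for r in (165,175,185,195): print(r,g[r,282:312].tolist())
for x in (294,297): print(x,g[140:220,x].tolist())
E
```

```text
165 [246, 246, 246, 247, 247, 246, 245, 218, 104, 90, 160, 202, 206, 201, 146, 136, 136, 131, 124, 188, 242, 246, 246, 246, 247, 248, 248, 248, 248, 248]
175 [246, 246, 246, 247, 247, 246, 245, 209, 96, 96, 188, 231, 232, 232, 232, 232, 230, 228, 196, 206, 239, 248, 248, 248, 248, 248, 248, 248, 248, 248]
185 [246, 246, 247, 246, 246, 245, 212, 142, 84, 98, 191, 229, 230, 230, 230, 229, 228, 225, 191, 202, 226, 226, 217, 246, 248, 248, 248, 248, 248, 248]
195 [150, 150, 146, 105, 101, 102, 108, 134, 83, 102, 218, 246, 247, 247, 247, 247, 247, 245, 200, 117, 107, 139, 168, 174, 194, 192, 160, 169, 171, 171]
294 [21, 23, 59, 124, 146, 123, 104, 103, 117, 142, 151, 148, 137, 107, 84, 81, 81, 84, 107, 120, 123, 123, 121, 120, 132, 206, 232, 235, 235, 233, 230, 229, 230, 232, 232, 232, 233, 233, 233, 232, 233, 234, 234, 232, 230, 230, 233, 243, 247, 247, 247, 248, 247, 247, 247, 247, 247, 247, 248, 247, 247, 247, 247, 247, 247, 247, 248, 248, 247, 247, 247, 247, 243, 177, 63, 22, 21, 21, 21, 24]
297 [21, 25, 59, 124, 145, 123, 104, 104, 118, 143, 152, 149, 137, 107, 86, 82, 81, 84, 108, 121, 122, 120, 120, 120, 122, 136, 207, 229, 229, 227, 228, 230, 231, 231, 231, 232, 231, 230, 231, 232, 232, 231, 228, 228, 229, 229, 230, 232, 243, 247, 247, 247, 247, 247, 247, 247, 247, 247, 247, 247, 247, 247, 247, 247, 247, 248, 247, 247, 247, 247, 248, 247, 242, 174, 61, 23, 22, 23, 21, 21]
```

View pics/w2c.png

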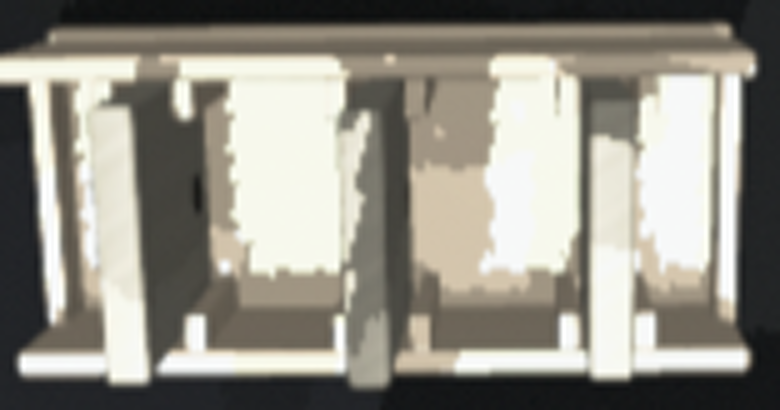

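The right-hand plate's top is at x≈292.2–300.3, y≈158–213.3 in the full picture.

```bash
cat >> h.py <<'E'
def totool(P):
    s=readout.get_state();w,x,y,z=s["ee_rot"];return R.from_quat([x,y,z,w]).as_matrix().T@(np.asarray(P)-s["position"])*1e3
E
python3 - <<'E'
from h import *
c=cam("wrist",readout.get_state())
P=np.array([cast(c,p,.074) for p in [(291.9,158.2),(300.1,158.2),(300.4,213.5),(292.2,213.5)]]);print(P.round(4)[:,:2].tolist(),P.mean(0).round(4),[np.linalg.norm(P[i]-P[i-1]).round(4) for i in range(4)])
e=P[0]+P[1]-P[2]-P[3];print("yaw",np.degrees(np.arctan2(e[1],e[0])))
M=P.mean(0);M[2]=.062;print("tool delta to tip 12mm below top",totool(M).round(1))
E
```

```text
[[0.5582, 0.1301], [0.56, 0.1233], [0.5124, 0.1097], [0.5105, 0.1169]] [0.5353 0.12   0.074 ] [np.float64(0.0495), np.float64(0.007), np.float64(0.0495), np.float64(0.0074)]
yaw 15.681814015416451
tool delta to tip 12mm below top [  4.8  16.9 137.7]
```

```bash
python3 -m handwheel '[[[5,17,20],[0,0,0],0.2],[[0,0,30],[0,0,0],0.2],[[0,0,26],[0,0,0],0.2],[[0,0,0],[0,0,0],0.2],[[0,0,0],[0,0,0],0.2]]' 40
python3 - <<'E'
from h import *
im,c,s=shot("wrist","w3");print(s["position"],s["width"])
g=cv2.cvtColor(im,cv2.COLOR_BGR2GRAY)
q=[proj(c,p) for p in ([.5582,.1301,.074],[.56,.1233,.074],[.5124,.1097,.074],[.5105,.1169,.074])];print(np.round(q,1).tolist())
cv2.imwrite("pics/w3c.png",im)
E
```

```text
clock: 4.12
position: [0.5362, 0.1207, 0.1246]
ee_rot: [0.0, 0.992, 0.128, 0.001]
contact_force: [0.3, 0.3, 0.2]
width: 0.0342
gripper_force: 0.0
[0.53622202 0.12066787 0.12462073] 0.034233566333423275
[[271.1, 181.3], [281.8, 181.3], [283.2, 251.8], [272.4, 251.8]]
```

View pics/w3c.png

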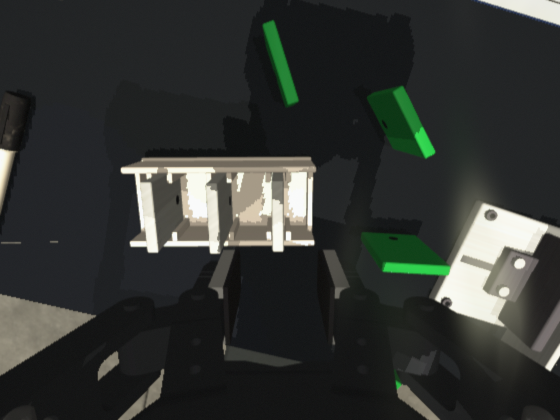

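The right plate shows at x≈272–283, y≈178–250, matching the prediction. The fingers straddle it and clear the neighbour, so I'll descend and grip.

```bash
python3 -m handwheel '[[[-1,0.5,30],[0,0,0],0.2],[[0,0,21],[0,0,0],0.2],[[0,0,10],[0,0,0],0.2],[[0,0,0],[0,0,0],0.2],[[0,0,0],[0,0,0],0.6],[[0,0,0],[0,0,0],1],[[0,0,0],[0,0,0],1],[[0,0,0],[0,0,0],1],[[0,0,0],[0,0,0],1]]' 60
```

```text
clock: 5.3
position: [0.5346, 0.12, 0.0627]
ee_rot: [0.0, 0.992, 0.128, 0.0]
contact_force: [-0.2, 0.6, -0.9]
width: -0.0004
gripper_force: 0.0
```

It closed on nothing, so I'll look.

```bash
python3 - <<'E'
from h import *
im,c,s=shot("wrist","w4");print(s["position"],s["width"])
im2=vision.get_image("side");cv2.imwrite("pics/s4c.png",np.vstack([cv2.resize(im,(560,420))[100:,:], cv2.resize(im2[150:300,160:350],(560,442))[:270]]))
E
```

```text
[0.53459509 0.11997586 0.06273554] -0.0004202668218158376
```

View pics/s4c.png

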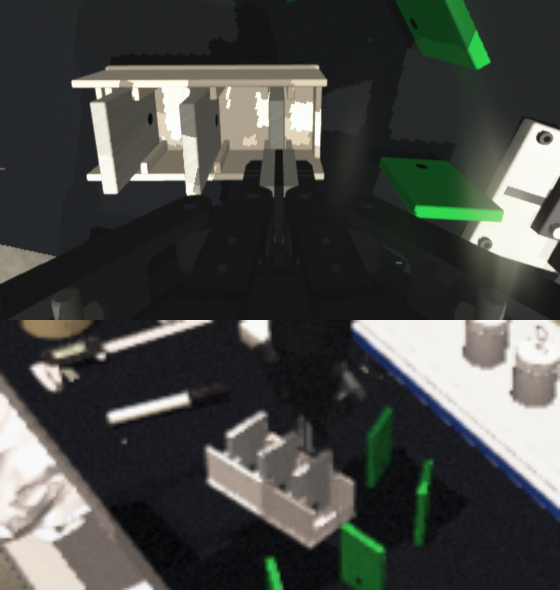

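The wrist view shows the shut fingers around column 280, with the plate still in its slot. The side view (composite 300–330, 415–480) shows the closed fingertips above or behind the nearest plate's far corner. I'll check with numbers.

```bash
python3 - <<'E'
from h import *
c=cam("side");s=readout.get_state()
f=lambda P:(lambda q:((q[0]-160)*560/190,320+(q[1]-150)*442/150))(proj(c,P))
print("cam",c[2])
print("tcp",np.round(f(s["position"]),0))
u=np.array([np.cos(.2565),np.sin(.2565),0])
for z in (.074,.046,.006):
    for k in(-.025,.025): print(z,k,np.round(f(np.array([.5353,.12,z])+k*u),0))
for k in (0,.02,.04):print("finger up",np.round(f(s["position"]+[0,0,k]),0))
w=cam("wrist",s)
print("wrist tcp",proj(w,s["position"]),[proj(w,np.array([.5353,.12,.074])+k*u).round(0) for k in(-.025,0,.025)])
im=cv2.imread("pics/w4.png");g=cv2.cvtColor(im,cv2.COLOR_BGR2GRAY)
for r in range(180,300,8):print(r,g[r,256:308:2].tolist())
E
```

```text
cam [ 0.03262687 -0.67910164  0.86914361]
tcp [310. 470.]
0.074 -0.025 [293. 473.]
0.074 0.025 [328. 448.]
0.046 -0.025 [293. 495.]
0.046 0.025 [328. 470.]
0.006 -0.025 [294. 526.]
0.006 0.025 [328. 501.]
finger up [310. 470.]
finger up [310. 454.]
finger up [310. 437.]
wrist tcp [276.10575909 242.7371401 ] [array([276., 295.]), array([276., 250.]), array([276., 201.])]
180 [158, 159, 158, 159, 160, 159, 159, 160, 160, 160, 160, 160, 160, 160, 160, 161, 160, 161, 196, 200, 200, 200, 200, 201, 201, 198]
188 [162, 163, 162, 162, 161, 160, 107, 97, 89, 89, 90, 91, 90, 87, 157, 130, 150, 162, 168, 159, 163, 163, 163, 163, 163, 163]
196 [250, 252, 250, 163, 163, 162, 224, 94, 90, 90, 90, 91, 90, 88, 128, 161, 155, 163, 161, 143, 164, 164, 164, 164, 164, 163]
204 [249, 252, 252, 252, 252, 252, 200, 128, 131, 132, 132, 131, 130, 128, 115, 163, 164, 177, 241, 243, 252, 252, 251, 251, 243, 251]
212 [184, 252, 252, 252, 252, 252, 197, 125, 129, 129, 131, 133, 135, 132, 117, 164, 172, 224, 251, 252, 252, 252, 252, 252, 252, 252]
220 [164, 250, 252, 252, 252, 252, 230, 126, 131, 128, 128, 127, 1
[... 438 characters left out ...]
 185, 208, 210, 170, 168, 185, 188]
252 [111, 111, 111, 109, 86, 85, 84, 85, 85, 81, 21, 22, 20, 43, 84, 85, 84, 85, 84, 93, 110, 111, 111, 111, 111, 111]
260 [59, 60, 61, 77, 84, 84, 85, 84, 85, 79, 21, 19, 18, 34, 84, 84, 84, 84, 84, 84, 63, 60, 60, 60, 61, 65]
268 [23, 22, 29, 83, 84, 85, 84, 84, 85, 67, 19, 19, 19, 29, 82, 85, 84, 84, 84, 85, 64, 23, 23, 22, 23, 23]
276 [29, 29, 65, 84, 84, 84, 84, 84, 84, 54, 17, 17, 20, 25, 82, 84, 84, 84, 84, 84, 82, 34, 29, 30, 29, 28]
284 [21, 26, 80, 84, 85, 84, 84, 84, 84, 42, 18, 19, 18, 22, 80, 84, 84, 84, 84, 84, 84, 53, 22, 23, 22, 24]
292 [21, 24, 25, 24, 22, 23, 23, 23, 95, 64, 31, 31, 30, 34, 117, 46, 22, 22, 23, 23, 23, 25, 22, 22, 23, 23]
```

```bash
python3 - <<'E'
from h import *
im=vision.get_image("side");g=cv2.cvtColor(im,cv2.COLOR_BGR2GRAY);c=cam("side");s=readout.get_state()
print("tcp",proj(c,s["position"]),"10mm up",proj(c,s["position"]+[0,0,.01]),"20",proj(c,s["position"]+[0,0,.02]))
for r in range(176,214):print(r,g[r,250:282].tolist())
E
```

```text
tcp [265.24415068 200.79843311] 10mm up [265.22461024 198.08775809] 20 [265.20485722 195.34759507]
176 [26, 22, 27, 20, 26, 26, 27, 25, 23, 20, 18, 18, 16, 19, 19, 19, 17, 17, 14, 15, 15, 17, 18, 30, 53, 84, 50, 23, 24, 23, 27, 34]
177 [25, 25, 28, 28, 25, 18, 17, 22, 18, 20, 15, 17, 17, 22, 16, 17, 16, 13, 14, 18, 16, 18, 13, 27, 25, 32, 23, 20, 19, 19, 23, 27]
178 [25, 26, 27, 25, 30, 25, 23, 26, 17, 24, 16, 18, 15, 18, 21, 14, 15, 20, 18, 18, 22, 20, 19, 27, 23, 24, 23, 22, 20, 21, 22, 17]
179 [25, 25, 23, 30, 29, 28, 24, 29, 23, 17, 17, 16, 20, 20, 19, 13, 18, 16, 24, 19, 15, 17, 22, 22, 22, 19, 23, 22, 18, 17, 21, 30]
180 [25, 26, 25, 23, 27, 29, 25, 26, 25, 24, 18, 17, 16, 18, 19, 14, 16, 16, 19, 13, 15, 21, 23, 23, 23, 24, 24, 24, 15, 22, 24, 29]
181 [64, 27, 26, 25, 26, 31, 27, 22, 22, 25, 21, 21, 23, 19, 20, 19, 12, 18, 14, 17, 19, 22, 23, 23, 26, 24, 22, 22, 29, 31, 26, 28]
182 [114, 26, 26, 25, 26, 30, 24, 27, 26, 27, 22, 32, 50, 19, 16, 15, 19, 11, 15, 20, 17, 22, 22, 24, 23, 23, 22, 23, 26, 26, 28, 25]
183 [66, 25, 26, 27, 26, 29, 26, 26, 27, 22, 33, 57, 78, 30, 23, 21, 
[... 3631 characters left out ...]
, 93, 90, 88, 88, 88, 86, 96, 115, 122, 120, 128, 130, 125, 132, 120, 48, 16]
210 [124, 127, 122, 129, 125, 131, 150, 178, 159, 141, 112, 107, 127, 135, 93, 92, 88, 84, 87, 85, 87, 93, 114, 125, 120, 126, 124, 127, 130, 122, 43, 12]
211 [123, 122, 124, 127, 127, 126, 124, 135, 161, 181, 155, 148, 167, 129, 95, 95, 87, 81, 85, 88, 85, 93, 118, 126, 119, 127, 126, 128, 131, 125, 43, 15]
212 [123, 121, 126, 128, 126, 126, 126, 127, 125, 138, 172, 181, 143, 126, 98, 95, 69, 49, 73, 85, 87, 100, 119, 123, 123, 131, 130, 133, 130, 122, 43, 15]
213 [122, 120, 124, 125, 127, 127, 125, 125, 126, 128, 127, 151, 177, 152, 130, 94, 39, 44, 88, 90, 97, 118, 124, 119, 126, 140, 129, 134, 112, 109, 35, 16]
```

The fingertips measure about 20 mm higher than the reported TCP (side rows 195 against 201). I'll reopen, go lower and close, watching the force.

```bash
python3 -m handwheel '[[[0,0,0],[0,0,0],0.2],[[0,0,0],[0,0,0],0.2],[[0,0,0],[0,0,0],0.2],[[0,0,9],[0,0,0],0.2],[[0,0,9],[0,0,0],0.2],[[0,0,0],[0,0,0],0.6],[[0,0,0],[0,0,0],1],[[0,0,0],[0,0,0],1],[[0,0,0],[0,0,0],1]]' 60
```

```text
clock: 6.58
position: [0.5348, 0.12, 0.0449]
ee_rot: [0.0, 0.992, 0.128, 0.0]
contact_force: [0.4, 0.1, -0.3]
width: 0.0001
gripper_force: 0.0
```

```bash
python3 - <<'E'
from h import *
im=vision.get_image("side");g=cv2.cvtColor(im,cv2.COLOR_BGR2GRAY);c=cam("side");s=readout.get_state()
print([proj(c,s["position"]+[0,0,k]).round(1).tolist() for k in(0,.02,.03,.04)])
for r in range(186,206):print(r,g[r,252:276].tolist())
E
python3 -m handwheel '[[[0,0,0],[0,0,0],0.2],[[0,0,0],[0,0,0],0.2],[[0,0,0],[0,0,0],0.2],[[0,0,7],[0,0,0],0.2],[[0,0,7],[0,0,0],0.2],[[0,0,0],[0,0,0],0.6],[[0,0,0],[0,0,0],1],[[0,0,0],[0,0,0],1],[[0,0,0],[0,0,0],1]]' 60
```

```text
[[265.3, 205.5], [265.3, 200.2], [265.3, 197.5], [265.2, 194.7]]
186 [31, 21, 25, 27, 26, 24, 26, 28, 19, 22, 18, 22, 19, 18, 18, 16, 19, 18, 16, 26, 27, 20, 24, 25]
187 [23, 26, 26, 29, 22, 33, 44, 56, 31, 31, 44, 26, 17, 17, 14, 14, 15, 14, 22, 25, 25, 23, 23, 21]
188 [143, 90, 22, 26, 40, 57, 81, 90, 58, 58, 81, 40, 24, 19, 18, 18, 17, 24, 15, 13, 23, 22, 25, 24]
189 [238, 199, 138, 52, 79, 99, 100, 93, 62, 51, 75, 32, 46, 13, 15, 22, 20, 17, 23, 17, 23, 22, 26, 25]
190 [193, 231, 233, 129, 99, 99, 97, 80, 57, 55, 73, 53, 75, 48, 23, 10, 15, 17, 23, 25, 24, 26, 26, 26]
191 [154, 198, 214, 194, 96, 93, 89, 87, 64, 54, 74, 49, 87, 71, 27, 14, 18, 20, 21, 23, 28, 27, 28, 26]
192 [192, 214, 200, 174, 87, 89, 85, 82, 66, 53, 75, 53, 87, 72, 32, 15, 12, 18, 18, 25, 27, 31, 26, 28]
193 [196, 181, 111, 85, 85, 89, 87, 86, 80, 58, 77, 49, 84, 72, 29, 20, 19, 18, 20, 27, 32, 25, 27, 26]
194 [100, 86, 90, 89, 85, 90, 88, 88, 80, 60, 81, 50, 85, 70, 28, 14, 16, 16, 21, 48, 52, 27, 26, 25]
195 [90, 87, 89, 90, 83, 89, 85, 89, 82, 80, 98, 42, 87, 69, 29, 20, 20, 12, 23, 69, 86, 26, 27, 25]
196 
[... 504 characters left out ...]
7, 48, 28, 20]
201 [88, 85, 89, 90, 86, 87, 89, 117, 181, 225, 205, 178, 85, 90, 87, 88, 90, 86, 89, 98, 115, 89, 60, 39]
202 [85, 85, 90, 89, 84, 87, 95, 126, 182, 220, 117, 91, 88, 86, 91, 89, 87, 89, 89, 97, 115, 108, 113, 110]
203 [97, 86, 88, 89, 86, 88, 90, 101, 96, 103, 95, 90, 87, 88, 87, 88, 88, 88, 86, 94, 116, 128, 136, 162]
204 [116, 84, 86, 86, 79, 92, 92, 102, 96, 101, 96, 87, 89, 87, 83, 89, 86, 90, 84, 94, 108, 121, 121, 122]
205 [103, 85, 84, 70, 67, 86, 90, 99, 98, 103, 97, 91, 88, 88, 88, 87, 86, 87, 86, 94, 114, 121, 121, 128]
clock: 7.75
position: [0.5345, 0.1199, 0.0306]
ee_rot: [0.0, 0.992, 0.128, -0.0]
contact_force: [-0.9, 0.7, -1.5]
width: 0.0064
gripper_force: 61.5
```

It is gripped (61 N, width 6.4 mm), but the tips may be too deep to clear the panel later. I'll regrip 4 mm higher, then lift.

```bash
python3 -m handwheel '[[[0,0,0],[0,0,0],0.5],[[0,0,0],[0,0,0],0.5],[[0,0,-4],[0,0,0],0.5],[[0,0,0],[0,0,0],1],[[0,0,0],[0,0,0],1],[[0,0,0],[0,0,0],1]]' 80; python3 -m handwheel '[[[0,0,-4],[0,0,0],1],[[0,0,-8],[0,0,0],1],[[0,0,-15],[0,0,0],1],[[0,0,-25],[0,0,0],1],[[0,0,-35],[0,0,0],1],[[0,0,-20],[0,0,0],1],[[0,0,0],[0,0,0],1]]'
python3 - <<'E'
from h import *
im,c,s=shot("wrist","w5");g=cv2.cvtColor(im,cv2.COLOR_BGR2GRAY)
for r in range(196,300,6):print(r,g[r,252:312:2].tolist())
print(proj(c,s["position"]))
E
```

```text
clock: 8.5
position: [0.5352, 0.1201, 0.0356]
ee_rot: [0.0, 0.992, 0.128, 0.001]
contact_force: [-0.9, -0.5, 6.4]
width: 0.0052
gripper_force: 79.1
clock: 9.38
position: [0.5361, 0.1201, 0.1441]
ee_rot: [0.0, 0.992, 0.128, 0.003]
contact_force: [-0.2, -0.1, -0.7]
width: 0.0049
gripper_force: 78.5
196 [152, 152, 152, 152, 152, 152, 196, 249, 249, 244, 80, 82, 83, 83, 83, 83, 80, 244, 249, 249, 249, 249, 249, 249, 249, 248, 152, 248, 246, 61]
202 [154, 152, 153, 152, 152, 152, 212, 248, 249, 185, 81, 82, 82, 82, 83, 84, 82, 149, 249, 234, 249, 249, 249, 249, 249, 247, 152, 249, 245, 49]
208 [201, 200, 201, 201, 198, 246, 249, 249, 246, 125, 81, 83, 83, 84, 82, 83, 84, 94, 197, 201, 247, 249, 249, 249, 249, 246, 147, 249, 245, 40]
214 [200, 200, 200, 199, 200, 157, 153, 150, 106, 80, 83, 84, 83, 84, 83, 84, 83, 81, 154, 200, 201, 198, 197, 200, 197, 150, 133, 249, 245, 37]
220 [113, 112, 111, 111, 111, 111, 111, 109, 102, 107, 121, 121, 121, 122, 121, 122, 120, 115, 90, 109, 109, 109, 108, 110, 108, 107, 101, 199, 191, 23]
226 [103, 103, 103, 104, 102, 103, 104, 161, 246, 119, 122, 121,
[... 1022 characters left out ...]
, 20, 20, 21]
274 [23, 74, 78, 77, 78, 78, 77, 76, 26, 18, 35, 118, 120, 119, 119, 119, 93, 15, 17, 61, 77, 77, 78, 77, 77, 78, 39, 21, 21, 21]
280 [38, 78, 77, 77, 77, 78, 78, 75, 19, 16, 34, 117, 122, 124, 125, 125, 95, 16, 18, 42, 77, 78, 78, 78, 77, 77, 73, 21, 20, 21]
286 [30, 43, 62, 85, 103, 104, 105, 98, 25, 25, 36, 121, 121, 118, 118, 118, 91, 23, 25, 43, 104, 104, 104, 100, 74, 55, 36, 20, 20, 21]
292 [22, 20, 20, 21, 19, 20, 63, 108, 28, 27, 27, 114, 119, 120, 122, 122, 74, 24, 28, 46, 109, 27, 19, 19, 21, 20, 20, 23, 21, 19]
298 [19, 21, 22, 19, 20, 20, 20, 24, 27, 27, 43, 186, 171, 152, 128, 123, 72, 24, 28, 27, 24, 21, 20, 20, 20, 22, 19, 19, 22, 23]
[276.10621501 242.7323167 ]
```

The plate hangs in the grip, its top about 38 mm behind the TCP. I'll carry it at this height to above the clamp and turn it to the clamp's yaw.

```bash
python3 -m handwheel '[[[-4,12,0],[0,0,0],1],[[-8.3,24.2,0],[0,0,0],1],[[-8.3,24.2,0],[0,0,0],1],[[-8.3,24.2,0],[0,0,0],1],[[-8.3,24.2,0],[0,0,0],1],[[-8.3,24.2,0],[0,0,0],1],[[-8.3,24.2,0],[0,0,0],1],[[-8.3,24.2,0],[0,0,0],1],[[-8.3,24.2,0],[0,0,0],1],[[-8.3,24.2,0],[0,0,0],1],[[-4,12,0],[0,0,0],1],[[0,0,0],[0,0,0.7],1],[[0,0,0],[0,0,0.9],1],[[0,0,0],[0,0,0.9],1],[[0,0,0],[0,0,0.56],1],[[0,0,0],[0,0,0],1],[[0,0,0],[0,0,0],1]]'
python3 - <<'E'
from h import *
im,c,s=shot("wrist","w6");g=cv2.cvtColor(im,cv2.COLOR_BGR2GRAY)
print(s["position"],s["ee_rot"],"to go",totool([.5173,-.1348,.0416]).round(1))
q=s["ee_rot"];print("yaw",2*np.degrees(np.arctan2(q[2],q[1])))
im2=vision.get_image("side");cv2.imwrite("pics/s6.png",im2)
cv2.imwrite("pics/c6.png",np.hstack([cv2.resize(im[80:380,130:430],(400,400)),cv2.resize(im2[170:310,230:370],(400,400),interpolation=cv2.INTER_CUBIC)]))
E
```

```text
clock: 11.55
position: [0.5159, -0.1348, 0.1413]
ee_rot: [-0.0, 1.0, -0.031, -0.0]
contact_force: [0.4, 0.9, -1.7]
width: 0.0051
gripper_force: 78.5
[ 0.51589647 -0.1347662   0.14134045] [-1.47734336e-04  9.99518980e-01 -3.10104837e-02 -3.68441013e-04] to go [ 1.4 -0.  99.8]
yaw -3.554109746619175
```

View pics/c6.png

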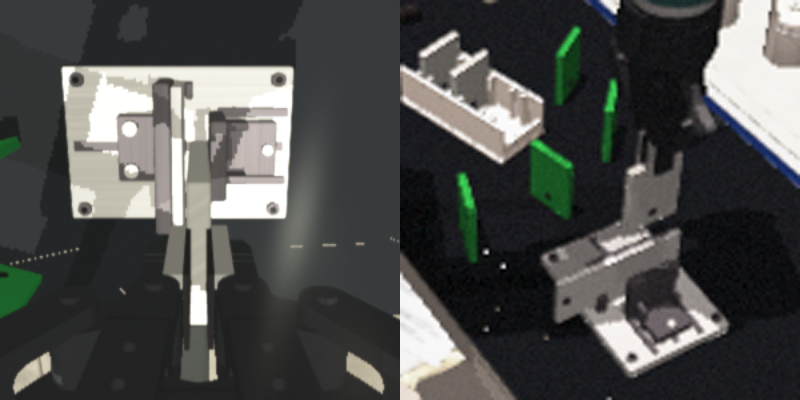

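The last picture shows the plate hanging upright above the clamp gap. At left its edge strip is at x≈197, between the panel at 178 and the jaw at 215; at right is the side view of the same. I'll check tilt and clearance by numbers.

```bash
python3 - <<'E'
from h import *
im=cv2.imread("pics/w6.png");g=cv2.cvtColor(im,cv2.COLOR_BGR2GRAY)
s=readout.get_state();c=cam("wrist",s);K,Rw,o=c
for r in (180,190,200,215,230,245):print(r,g[r,258:296].tolist())
C=np.array([.518,-.1243,.012]);ey=np.array([.0636,.998,0])
def y(uv,z):return ((cast(c,uv,z)-C)@ey*1e3).round(1)
print("panel",y((263.5,160),.066),"pred rows: bottom",proj(c,[.541,-.137,.1114]),"top",proj(c,[.541,-.137,.179]))
for uv,z in[((271,190),.1114),((288,190),.1114),((271,217),.179),((288,217),.179)]:print(uv,y(uv,z))
E
```

```text
180 [111, 177, 184, 185, 186, 188, 188, 177, 127, 113, 187, 255, 255, 255, 255, 255, 255, 255, 218, 191, 191, 191, 191, 191, 190, 190, 217, 254, 172, 69, 91, 104, 110, 122, 161, 164, 162, 162]
190 [142, 254, 255, 255, 255, 255, 255, 255, 195, 117, 102, 100, 156, 147, 123, 121, 122, 122, 123, 124, 124, 124, 125, 126, 124, 123, 121, 108, 66, 68, 133, 152, 160, 159, 157, 157, 148, 94]
200 [130, 252, 255, 255, 255, 255, 255, 255, 211, 126, 199, 255, 255, 182, 120, 123, 124, 124, 124, 124, 124, 124, 125, 125, 125, 124, 124, 117, 96, 73, 128, 145, 96, 85, 85, 84, 84, 83]
215 [133, 252, 255, 255, 255, 255, 255, 255, 244, 139, 142, 200, 134, 123, 126, 126, 126, 126, 126, 127, 126, 126, 126, 127, 127, 127, 128, 127, 122, 117, 101, 107, 109, 110, 111, 110, 108, 108]
230 [127, 221, 255, 255, 255, 255, 255, 255, 250, 149, 116, 108, 155, 169, 177, 176, 176, 177, 177, 177, 177, 178, 180, 181, 182, 184, 184, 183, 173, 160, 120, 135, 152, 154, 154, 154, 153, 152]
245 [97, 171, 255, 255, 255, 255, 255, 255, 255, 163, 115, 90, 149, 164, 173, 173, 174, 175, 176, 176, 177, 178, 178, 178, 179, 178, 179, 178, 169, 154, 92, 62, 57, 58, 57, 58, 59, 58]
panel -1.3 pred rows: bottom [277.18460468 186.02122997] top [276.69947052 218.96223886]
(271, 190) -7.5
(288, 190) -17.7
(271, 217) -8.9
(288, 217) -15.8
```

Upright and centred: the plate spans −8 to −16 in the −3.8 to −20 gap. Descend.

```bash
python3 -m handwheel '[[[1.4,0,15],[0,0,0],1],[[0,0,25],[0,0,0],1],[[0,0,25],[0,0,0],1],[[0,0,20],[0,0,0],1],[[0,0,8],[0,0,0],1],[[0,0,0],[0,0,0],1]]'; python3 -m handwheel '[[[0,0,3],[0,0,0],1],[[0,0,2.5],[0,0,0],1],[[0,0,0],[0,0,0],1]]'
```

```text
clock: 12.4
position: [0.5172, -0.1348, 0.048]
ee_rot: [-0.0, 1.0, -0.031, -0.001]
contact_force: [0.8, -0.1, -0.7]
width: 0.0048
gripper_force: 78.5
clock: 12.78
position: [0.5177, -0.135, 0.0434]
ee_rot: [0.0, 1.0, -0.031, 0.0]
contact_force: [0.6, -0.2, -2.6]
width: 0.0049
gripper_force: 78.5
```

```bash
python3 -m handwheel '[[[0,0,1.2],[0,0,0],1],[[0,0,0],[0,0,0],1]]'; python3 -m handwheel '[[[0,0,1],[0,0,0],1],[[0,0,0],[0,0,0],1]]'
```

```text
clock: 13.02
position: [0.5176, -0.135, 0.042]
ee_rot: [0.0, 1.0, -0.031, 0.0]
contact_force: [0.3, -0.8, -1.4]
width: 0.0051
gripper_force: 78.5
clock: 13.28
position: [0.5177, -0.1351, 0.0416]
ee_rot: [0.0, 1.0, -0.031, 0.0]
contact_force: [-0.8, 0.2, 4.7]
width: 0.0046
gripper_force: 79.2
```

Contact at the expected height. Release gently and rise.

```bash
python3 -m handwheel '[[[0,0,0],[0,0,0],0.8],[[0,0,0],[0,0,0],0.7],[[0,0,0],[0,0,0],0.6],[[0,0,0],[0,0,0],0.6],[[0,0,-8],[0,0,0],0.6],[[0,0,-20],[0,0,0],0.6],[[0,0,-30],[0,0,0],0.6],[[0,0,-40],[0,0,0],0],[[0,0,-20],[0,0,0],-1],[[0,0,0],[0,0,0],-1],[[0,0,0],[0,0,0],-1]]'
python3 - <<'E'
from h import *
im,c,s=shot("wrist","w7");g=cv2.cvtColor(im,cv2.COLOR_BGR2GRAY)
u=proj(c,[.5172,-.1361,.080]);print(s["position"],"pred plate top centre",u,[proj(c,[.5172+k,-.1361,.080]).round(0) for k in(-.025,.025)])
u=int(u[0]);v=int(u*0+proj(c,[.5172,-.1361,.080])[1])
for r in range(v-40,v+50,6):print(r,u-30,g[r,u-30:u+36:2].tolist())
E
```

```text
clock: 14.65
position: [0.5169, -0.1347, 0.1583]
ee_rot: [-0.0, 1.0, -0.031, -0.001]
contact_force: [-0.4, 0.0, -0.6]
width: 0.0853
gripper_force: 0.0
[ 0.51691561 -0.13471162  0.1583063 ] pred plate top centre [278.40055797 205.44669499] [array([280., 237.]), array([276., 172.])]
165 248 [143, 150, 148, 134, 91, 75, 174, 195, 237, 217, 154, 255, 255, 198, 121, 121, 121, 121, 254, 140, 57, 57, 58, 57, 59, 110, 112, 109, 108, 107, 108, 118, 159]
171 248 [139, 151, 152, 158, 158, 123, 166, 181, 185, 206, 144, 255, 255, 193, 196, 200, 203, 201, 236, 138, 95, 107, 110, 110, 133, 98, 81, 83, 83, 84, 82, 87, 83]
177 248 [135, 151, 153, 157, 157, 127, 251, 255, 255, 252, 113, 255, 255, 183, 175, 174, 176, 180, 228, 137, 138, 159, 161, 152, 93, 77, 80, 79, 79, 82, 124, 156, 153]
183 248 [133, 151, 153, 157, 157, 127, 253, 255, 255, 254, 108, 235, 238, 174, 177, 174, 172, 173, 122, 71, 139, 154, 118, 83, 81, 74, 80, 80, 80, 132, 155, 158, 154]
189 248 [132, 152, 154, 158, 157, 129, 252, 255, 255, 254, 108, 105, 170, 249, 255, 255, 255, 255, 134, 63, 138, 147, 83, 82, 82, 75, 80, 80, 146, 158,
[... 973 characters left out ...]
20, 219, 219, 224, 255, 255, 255, 255, 255, 255, 255, 255]
231 248 [158, 108, 173, 180, 181, 170, 156, 255, 255, 255, 159, 142, 106, 254, 240, 227, 230, 231, 208, 255, 255, 255, 255, 255, 255, 255, 255, 255, 255, 255, 255, 255, 255]
237 248 [160, 101, 106, 109, 109, 107, 145, 255, 255, 255, 163, 210, 191, 193, 212, 219, 219, 218, 254, 255, 255, 255, 255, 255, 255, 255, 255, 255, 255, 255, 255, 255, 254]
243 248 [46, 99, 104, 109, 109, 107, 95, 229, 232, 255, 145, 48, 37, 38, 37, 38, 51, 57, 57, 56, 57, 57, 56, 56, 56, 57, 57, 57, 57, 57, 56, 56, 57]
249 248 [37, 52, 59, 57, 57, 56, 86, 228, 232, 234, 126, 48, 36, 36, 39, 56, 57, 56, 57, 57, 56, 57, 57, 57, 56, 57, 56, 56, 58, 57, 57, 57, 58]
```

The plate stands upright: its top is at columns 274–284, rows 168–236, as predicted. Next I'll straddle the jaw and the stop and pinch. From the open-finger picture the true tips are about 31 mm behind the TCP, so I aim for TCP z≈8 mm, with the tips at about 43.

```bash
python3 -m handwheel '[[[0.4,-7.7,20],[0,0,0],-1],[[0,0,35],[0,0,0],-1],[[0,0,35],[0,0,0],-1],[[0,0,25],[0,0,0],-1],[[0,0,0],[0,0,0],-1]]' 20; python3 -m handwheel '[[[0,0,10],[0,0,0],-1],[[0,0,10],[0,0,0],-1],[[0,0,10],[0,0,0],-1],[[0,0,5],[0,0,0],-1],[[0,0,0],[0,0,0],-1]]' 20; python3 -m handwheel '[[[0,0,0],[0,0,0],-0.2],[[0,0,0],[0,0,0],-0.1],[[0,0,0],[0,0,0],0],[[0,0,0],[0,0,0],0]]' 20
```

```text
clock: 15.32
position: [0.5158, -0.1263, 0.0411]
ee_rot: [-0.001, 0.999, -0.031, -0.003]
contact_force: [-0.0, 0.3, 0.3]
width: 0.0855
gripper_force: 0.0
clock: 15.95
position: [0.5182, -0.1272, 0.0086]
ee_rot: [-0.0, 1.0, -0.031, -0.0]
contact_force: [-1.3, 0.0, 1.4]
width: 0.0853
gripper_force: 0.0
clock: 16.45
position: [0.5189, -0.1283, 0.0095]
ee_rot: [0.001, 1.0, -0.031, 0.001]
contact_force: [-1.9, -3.9, 3.6]
width: 0.0427
gripper_force: 1.8
```

```bash
python3 -m handwheel '[[[0,0,0],[0,0,0],0.1],[[0,0,0],[0,0,0],0.15],[[0,0,0],[0,0,0],0.2],[[0,0,0],[0,0,0],0.2]]' 20; python3 -m handwheel '[[[0,0,0],[0,0,0],0.3],[[0,0,0],[0,0,0],0.4],[[0,0,0],[0,0,0],0.6],[[0,0,0],[0,0,0],0.6]]' 30
```

```text
clock: 16.95
position: [0.5192, -0.1263, 0.0099]
ee_rot: [-0.001, 0.999, -0.032, 0.001]
contact_force: [-0.5, 0.6, 8.1]
width: 0.0345
gripper_force: 7.3
clock: 17.45
position: [0.5192, -0.126, 0.0101]
ee_rot: [-0.001, 0.999, -0.032, 0.001]
contact_force: [-0.1, 1.6, 9.2]
width: 0.0332
gripper_force: 30.5
```

The jaw stopped at width 33.2 mm with 30 N, as expected for one plate (34); the end of travel would read about 30. I'll firm up the grip and check from the side and wrist cameras numerically.

```bash
python3 -m handwheel '[[[0,0,0],[0,0,0],1],[[0,0,0],[0,0,0],1],[[0,0,0],[0,0,0],1],[[0,0,0],[0,0,0],1]]' 50
python3 - <<'E'
from h import *
im,c,s=shot("wrist","w8");g=cv2.cvtColor(im,cv2.COLOR_BGR2GRAY)
C=np.array([.518,-.1243,.012]);ey=np.array([.0636,.998,0]);ex=np.array([.998,-.0636,0])
f=lambda x,y,z:proj(c,C*[1,1,0]+ex*x+ey*y+np.array([0,0,z])).round(1).tolist()
print("plate top +x end faces",f(.025,-.003,.08),f(.025,-.011,.08),"jaw top +x: in/out",f(.022,-.011,.058),f(.022,-.021,.058),"if at end",f(.022,-.007,.058),f(.022,-.017,.058),"open",f(.022,-.02,.058),"panel",f(.03,.003,.066),f(.03,-.003,.066))
for r in range(90,190,8):print(r,g[r,240:340:2].tolist())
E
```

```text
clock: 17.95
position: [0.5192, -0.126, 0.0102]
ee_rot: [-0.001, 0.999, -0.032, 0.001]
contact_force: [-1.9, 2.1, 9.7]
width: 0.0326
gripper_force: 50.3
plate top +x end faces [278.1, 251.9] [303.1, 251.9] jaw top +x: in/out [299.1, 237.3] [325.2, 237.3] if at end [288.7, 237.3] [314.8, 237.3] open [322.6, 237.3] panel [261.3, 223.7] [278.2, 223.7]
90 [38, 39, 41, 40, 38, 38, 39, 38, 38, 40, 39, 39, 39, 39, 38, 39, 39, 38, 39, 39, 40, 39, 39, 39, 40, 39, 38, 39, 39, 39, 38, 39, 39, 39, 39, 39, 39, 39, 40, 39, 40, 40, 40, 39, 38, 38, 39, 39, 39, 39]
98 [38, 39, 39, 41, 38, 37, 39, 40, 40, 39, 40, 40, 40, 38, 39, 40, 38, 39, 40, 38, 38, 40, 39, 39, 40, 40, 39, 39, 38, 39, 39, 39, 40, 40, 39, 39, 39, 39, 40, 39, 40, 39, 39, 39, 39, 39, 38, 39, 39, 39]
106 [38, 38, 39, 40, 39, 39, 40, 39, 39, 39, 39, 39, 39, 38, 39, 39, 41, 39, 40, 40, 39, 39, 38, 39, 38, 39, 39, 40, 39, 39, 39, 38, 39, 39, 40, 38, 40, 39, 39, 40, 41, 39, 39, 40, 39, 40, 40, 40, 39, 39]
114 [38, 39, 39, 40, 39, 38, 40, 40, 39, 40, 38, 38, 39, 39, 39, 39, 40, 40, 39, 40, 39, 39, 39, 39, 38, 39, 40, 39, 39, 39, 39, 39, 40,
[... 1472 characters left out ...]
, 62, 61, 61, 60, 58, 55, 124, 132, 132, 132, 132, 132, 120, 89, 86, 60, 65, 64, 80, 233, 237, 237, 237, 237, 237, 237, 237, 237, 237, 237, 237, 237, 237, 237, 237, 237, 237, 237, 237, 237, 237, 237, 237, 238]
178 [94, 95, 95, 97, 97, 97, 99, 98, 92, 68, 61, 128, 133, 133, 132, 132, 132, 132, 117, 87, 86, 101, 118, 122, 111, 235, 240, 240, 240, 241, 240, 240, 240, 240, 240, 240, 240, 240, 240, 240, 240, 240, 240, 240, 240, 240, 240, 240, 240, 240]
186 [85, 86, 86, 91, 115, 115, 117, 117, 109, 96, 215, 227, 228, 229, 230, 232, 233, 211, 134, 211, 202, 98, 115, 113, 103, 234, 240, 240, 240, 240, 240, 240, 240, 240, 240, 240, 240, 240, 240, 241, 241, 240, 241, 241, 241, 241, 241, 241, 241, 241]
```

```bash
python3 - <<'E'
from h import *
g=cv2.cvtColor(cv2.imread("pics/w8.png"),cv2.COLOR_BGR2GRAY)
for r in range(200,282,6):print(r,g[r,248:340:2].tolist())
E
```

```text
200 [86, 87, 88, 88, 85, 90, 175, 191, 190, 216, 220, 221, 223, 175, 119, 151, 128, 129, 130, 133, 133, 134, 171, 194, 194, 194, 201, 239, 239, 239, 239, 239, 239, 239, 239, 239, 176, 85, 92, 91, 91, 92, 92, 92, 92, 93]
206 [86, 86, 87, 87, 87, 89, 174, 191, 190, 191, 192, 194, 196, 170, 114, 123, 126, 127, 127, 128, 129, 128, 122, 62, 61, 62, 60, 61, 61, 60, 60, 60, 176, 239, 239, 239, 150, 99, 112, 113, 113, 112, 112, 113, 112, 112]
212 [86, 87, 88, 88, 86, 85, 170, 190, 190, 190, 191, 194, 195, 171, 113, 123, 127, 128, 128, 128, 129, 130, 127, 87, 59, 61, 60, 60, 61, 60, 60, 61, 62, 132, 192, 192, 192, 189, 190, 189, 189, 190, 214, 217, 216, 216]
218 [86, 86, 87, 88, 86, 83, 168, 189, 189, 190, 193, 195, 196, 170, 114, 124, 127, 128, 128, 129, 128, 129, 128, 119, 60, 61, 61, 61, 61, 61, 60, 60, 60, 61, 61, 61, 61, 61, 61, 62, 62, 60, 62, 62, 61, 62]
224 [86, 87, 88, 87, 86, 82, 166, 189, 189, 191, 191, 193, 194, 171, 114, 124, 127, 128, 128, 128, 128, 129, 129, 125, 81, 60, 61, 61, 62, 61, 61, 62, 62, 61, 63, 65, 87, 86, 87, 79, 88, 88, 85, 87, 88, 88]
230 [86, 87, 88, 87, 87, 82,
[... 1191 characters left out ...]
85, 86, 83, 69, 33, 80, 121, 122, 121, 123, 123, 122, 87]
266 [86, 87, 88, 88, 87, 83, 134, 185, 187, 188, 189, 190, 192, 173, 148, 173, 181, 181, 183, 186, 189, 189, 187, 184, 180, 157, 88, 86, 85, 86, 86, 85, 84, 85, 84, 83, 54, 33, 34, 82, 121, 122, 123, 124, 125, 126]
272 [85, 88, 89, 88, 87, 84, 121, 183, 187, 187, 189, 190, 192, 173, 153, 181, 188, 187, 185, 184, 181, 179, 179, 178, 176, 157, 89, 87, 86, 86, 86, 85, 85, 84, 86, 81, 45, 30, 35, 36, 89, 123, 123, 125, 127, 129]
278 [86, 87, 88, 87, 88, 84, 117, 182, 187, 187, 188, 190, 192, 174, 150, 174, 179, 178, 179, 179, 179, 181, 183, 183, 181, 158, 88, 87, 86, 86, 86, 85, 85, 85, 86, 81, 37, 31, 33, 38, 42, 100, 124, 126, 128, 130]
```

The numbers show stop, panel (260–275), plate (276–299) and jaw (300–321) stacked without gaps. The jaw stopped about 4 mm short of the end of its travel with a 50 N grip, so I'm handing in while squeezing.

```bash
python3 -c "
from rig import manip
print(manip.sign_off())"
```

```text
the job is handed in; nothing more can be done
None
```

The job is handed in: one packing plate stands between the panel and the jaw, and the gripper is holding jaw and stop squeezed at 50 N, with the jaw about 4 mm short of the end of its travel and the other two plates left in the rack.

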